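# Lean the stirring paddle on the drip tray

## Task

Take the flat stirring paddle out of its steel cup and stand it on the drip tray to drain, handle up: the end of its blade on the tray floor between the rail and the foot stop, and its flat side leaning against the rail. Lower it and keep hold of it until the blade is down on the tray, do not drop it, then let go. Leave the round rod in the other cup, the jars and the canister as they are.

Things in the scene. Friction and masses are not known exactly. Their poses are not given: they have to be found in the camera images.
- paddle: Flat white plastic paddle, loose, 200 mm long, 10 mm thick, 70 g: blade 50 mm wide over the lowest 75 mm, then a handle 26 mm wide. Origin: centre of the blade's end (foot); z along it to the handle's end, x across the thickness, y the width. It stands blade down in its cup, foot at the +x wall, leaning 30 degrees over the -x rim, towards the robot; 95 mm of handle stands out.
- paddle_cup: Upright open steel cup of square plan, fixed to the bench, holding the paddle. Outside 64 (x) x 68 (y) x 90 mm high, inside 58 x 62 mm, floor 4 mm thick, rim at z = 90 mm. Origin: centre of its underside; z up; its -x side is the one towards the robot, against whose rim the item inside leans.
- rod_cup: Upright open steel cup of square plan, fixed to the bench, holding the round rod. Outside 64 (x) x 68 (y) x 90 mm high, inside 58 x 62 mm, floor 4 mm thick, rim at z = 90 mm. Origin: centre of its underside; z up; its -x side is the one towards the robot, against whose rim the item inside leans.
- rod: Plain round steel rod, 12 mm diameter, 165 mm long, leaning in the other cup, a bystander. Origin: centre of its lower end, z along it upward.
- tray: Fixed aluminium drip tray, 130 (x) x 180 (y) mm, floor at z = 6 mm, edges 15 mm high. Origin: centre of its underside; z up; -x is the rail's side, towards the robot. A low bar across the floor, the foot stop, runs along y from x = 45 to 50 mm, top at z = 20 mm; it keeps a foot from sliding away.
- rail: Steel rail on the tray, a hoop of 12 mm bar: a level bar along y from y = -78 to 78 mm with its axis 90 mm above the tray's underside, and an upright down to the tray at each end. Origin: below the middle of the bar, at x = -30 mm, y = 0, z = 0 of the tray; axes as the tray's.
- jar_a: Closed glass jar with a wide cap and a small knob, 62 mm diameter (cap 68 mm), 137 mm high, loose, a bystander. Origin: centre of its underside, z up.
- jar_b: Closed glass jar with a wide cap and a small knob, 62 mm diameter (cap 68 mm), 137 mm high, loose, a bystander. Origin: centre of its underside, z up.
- canister: Closed steel canister, 60 mm diameter, 100 mm high, loose, a bystander. Origin: centre of its underside, z up.
Not all that is in view belongs to the job. There is more than one size of the paddle; the job needs the smallest. What is shaped like the paddle_cup but turquoise is not meant.

How it is judged:
By the outcome, as a careful person would: the job done as asked, in the order asked, and still so for the second after the job is handed in, with the robot touching nothing.
It also fails if it takes over 40 s, if anything falls off the work surface, if the arm or the gripper's body presses on something with over 40 N, if the wrist force passes 120 N, or if a joint passes its speed limit or range.

## Robot

A 6-joint arm with a two-finger parallel gripper is mounted at the origin on the work surface. World frame = base frame: x ahead of the robot, y to its left, z up, the work surface at z = 0. Lengths are in m, angles in rad, forces in N, time in s.
With the tool pointing down it reaches from about 0.325 to 0.9 m from the base axis. Payload 3.5 kg.
Tool frame: the origin (TCP) lies on the centre line of the jaws, within the pads' length; the fingertips stand 19 mm ahead of it and the grasp point (between the pads) is the TCP; z points along the fingers, x is the direction in which the jaws open and shut, and the axes are right-handed (so a half turn about z gives the same grasp; the last joint's range is limited). The gripper opens to 85 mm and grips with 20 to 120 N. Pads are 22 mm wide; open, the fingers measure 114 mm over their backs; the gripper's body (76 mm by 85 mm) begins 54 mm behind the grasp point. The pads swing forward as they close: fully open they stand 13 mm farther back than shut.
Start: joints at [-1.422, 0.276, -0.026, 1.268, 0, 1.467], TCP at [0.156, -0.605, 0.25] pointing down, gripper open.
Joint ranges: [-3.12, 3.12], [-0.85, 1.88], [-1.08, 1.24], [-1.95, 2.15], [-1.57, 1.53], [-3.14, 3.14]. Speed limits (rad/s): [2.57, 2.57, 3.14, 3.14, 3.14, 3.14].

## Interface

Orientations are given as a unit quaternion [x, y, z, w].
In Python, from bench import get_obs, eyes, job_done gives the robot as it stands.
- The arm moves only by the tool arm_command, never from a script. Its argument "increments" is text: rows parted by semicolons, each of 5 numbers parted by spaces: the shift along the tool's x, y, z in units of 25 mm (1.0 is 25 mm), then the turn about the tool's z in units of 6 degrees (1.0 is 6 degrees), then the opening, from 0 (shut) to 1 (fully open). A call has 1 to 20 rows; each row shifts and turns the commanded pose from where the row before left it, along the tool's axes as they then stand; what a row does not reach is not made up. A row lasts 1/12 s, in which the tool goes at most 41.7 mm and 7.16 degrees, less where a joint would pass 70% of its speed; a pose out of reach is approached as far as the arm can. A call is refused whole if a number of a shift passes 1 or a number of a turn 1, either way. A call with a gripper value outside its range is refused whole. The fingers move at their own pace and stop on an object; "squeeze" is the grip in N (left out, the last holds). Time passes only in rows, so rows that do not move let the fingers close. It gives the time, the measured TCP pose, the force and the opening at its end, in the units of the state.
- get_obs(): the state, without advancing time (a new reading comes with each control period).
- eyes.get_image(name): name is "scene" or "top" or "wrist"; returns the picture (420x560x3 uint8, red, green, blue); there is no depth.
- eyes.camera_info(name): a dict with "intrinsics" (3x3 intrinsics, pixels), "k1" (the pictures are not rectified: a ray, as slopes to the right and down, at radius r is drawn at 1 + k1 r^2 times it, then the intrinsics apply), "rvec" (rotation vector, rad) and "tvec" (3), from world to camera coordinates, as OpenCV has them; the wrist camera has in their place "tool_from_camera" (4x4, takes a point from camera to tool coordinates, whose origin is the TCP and whose axes are the tool frame's). Camera axes: x right, y down, z forward; pixel columns grow to the right and rows downward; lengths in m; the calibration is good to about 2 mm. A picture is of the moment at which its call begins: read the wrist's pose just before it. camera_info takes no time and is no camera call.
- job_done(): hands the job in, once; it reports no verdict.
The state is a dict: "t": time; "joint_pos": joint angles; "joint_velocities": joint speeds; "tau": joint torques, N m; "ee_pos": TCP position; "tool_rot": TCP orientation; "force": force on the tool from outside, world axes, zero at the start; "torque": the same for the moment, N m; "gripper_width": finger opening in m.
Only numpy, scipy, OpenCV 4.12 (cv2) and the standard library are available. Lean on these libraries where they do the work, as an engineer would, in place of code of your own. Each camera call takes 0.05 s, during which the arm holds its last target. There are 200 camera calls.

## Working session

There is one attempt and no reset: what is moved stays moved. The work goes in short steps, Python scripts to look and compute and a tool call to move; the robot and the scene stay as the last step left them, time stands still between calls to the robot, and variables do not carry over. Pictures are saved under pics/ and viewed, about 8 in all and at most 12, crops included, and the job is handed in when it is done.

Besides the shell and the picture viewer there is one more tool, called after "Request:" as name(argument=value, ...), one argument or row to a line, values as JSON. arm_command: Moves the arm, as the interface text tells. Its arguments: {"type":"object","properties":{"increments":{"type":"string"},"squeeze":{"type":"number"}},"required":["increments"]}

```bash
ls; mkdir -p pics
cat > h.py <<'E'
import numpy as np,cv2
from bench import get_obs,eyes,job_done
from scipy.spatial.transform import Rotation as R
def cam(n,obs=None):
    c=eyes.camera_info(n);K=np.array(c["intrinsics"],float)
    if n=="wrist":
        o=obs or get_obs();T=np.eye(4);T[:3,:3]=R.from_quat(o["tool_rot"]).as_matrix();T[:3,3]=o["ee_pos"]
        W=T@np.array(c["tool_from_camera"])
        return K,c["k1"],W[:3,:3],W[:3,3]
    Rm=cv2.Rodrigues(np.array(c["rvec"],float))[0]
    return K,c["k1"],Rm.T,-Rm.T@np.array(c["tvec"],float).ravel()
def ray(C,u,v):
    K,k1,Rw,o=C
    s=cv2.undistortPoints(np.array([[[u,v]]],float),K,np.array([k1,0,0,0.]))[0,0]
    d=Rw@np.array([s[0],s[1],1]);return o,d/np.linalg.norm(d)
def onz(C,u,v,z):
    o,d=ray(C,u,v);return o+d*(z-o[2])/d[2]
def proj(C,P):
    K,k1,Rw,o=C;p=(np.atleast_2d(P)-o)@Rw;s=p[:,:2]/p[:,2:];s=s*(1+k1*(s**2).sum(1,keepdims=True))
    return s@K[:2,:2].T+K[:2,2]
def tri(C1,p1,C2,p2):
    o1,d1=ray(C1,*p1);o2,d2=ray(C2,*p2)
    t=np.linalg.lstsq(np.c_[d1,-d2],o2-o1,rcond=None)[0]
    a,b=o1+t[0]*d1,o2+t[1]*d2;return (a+b)/2,np.linalg.norm(a-b)
def save(n,img):cv2.imwrite("pics/"+n,img[:,:,::-1])
E
python3 - <<'E'
from h import *
for n in("scene","top"):
    save(n+"1.png",eyes.get_image(n));C=cam(n);print(n,C[3],C[2][:,2],C[0][0,0])
print(get_obs())
print(eyes.camera_info("wrist"))
E
```

```text
pics
scene [ 1.01894431 -0.53525015  0.84470496] [-0.44321487  0.54760999 -0.7097069 ] 409.75924808351175
top [0.41917046 0.10605445 1.02665662] [ 0.08062719 -0.01852188 -0.99657222] 396.13473801416495
{'t': 0.1, 'joint_pos': array([-1.42242084e+00,  2.77107532e-01, -2.77365016e-02,  1.26805281e+00,
       -6.15568135e-06,  1.46744523e+00]), 'joint_velocities': array([-9.40734978e-04, -1.75770867e-03,  3.95868716e-03, -8.85587904e-04,
        2.62073044e-04, -2.07789200e-05]), 'tau': array([ 1.78092796e-04, -4.46708250e+01,  2.96128571e+01,  8.45328119e-03,
       -8.69634528e-05,  8.76396172e-06]), 'ee_pos': array([ 0.15558975, -0.6046194 ,  0.24924351]), 'tool_rot': array([ 7.90276892e-01, -6.12748996e-01, -7.61300572e-04, -7.23514653e-04]), 'force': array([ 0.037957  , -0.01955613, -0.57455443]), 'torque': array([-0.03776559,  0.01431957,  0.02755668]), 'gripper_width': 0.08534653260272401}
{'intrinsics': array([[321.2319404 ,   0.        , 280.13535592],
       [  0.        , 321.2319404 , 214.62263501],
       [  0.        ,   0.        ,   1.        ]]), 'k1': -0.04488928411314474, 'tool_from_camera': array([[ 9.99998871e-01, -3.49369369e-04, -1.46120160e-03,
         3.44225068e-04],
       [ 7.60651418e-04,  9.56454852e-01,  2.91879321e-01,
        -7.33789968e-02],
       [ 1.29559967e-03, -2.91880103e-01,  9.56454038e-01,
        -1.24342376e-01],
       [ 0.00000000e+00,  0.00000000e+00,  0.00000000e+00,
         1.00000000e+00]])}
```

View pics/scene1.png

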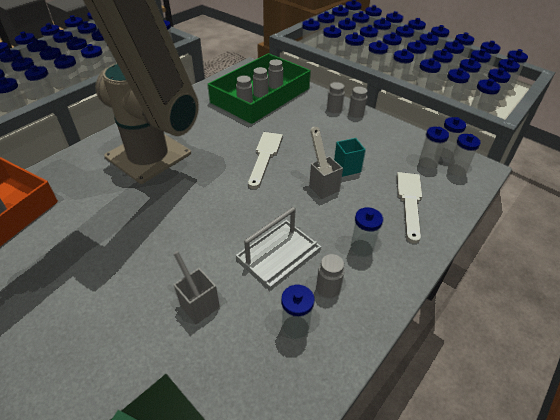

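View pics/top1.png

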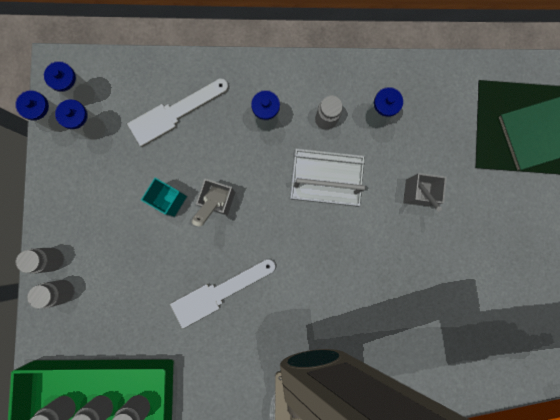

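Top view: the paddle stands in the grey cup at (213,200); larger flat paddles lie loose at (180,112) and (225,293), so they are decoys, and the cup at (163,197) is turquoise, also a decoy. The rod's cup is at (427,190) and the tray with its rail at (328,180). The standing paddle with a 26 mm handle in the grey cup fits the description, and I'll confirm it in an enlarged crop.

Run:
```python
from h import *
t=cv2.imread("pics/top1.png");s=cv2.imread("pics/scene1.png")
def crop(i,x,y,w,h,f):return cv2.resize(i[y:y+h,x:x+w],None,fx=f,fy=f,interpolation=cv2.INTER_CUBIC)
a=crop(t,180,170,66,66,6);b=crop(s,290,120,66,80,6)[:396];c=np.zeros((600,800,3),np.uint8)
c[:396,:396]=a;c[:396,400:796]=b
d=crop(t,285,142,90,66,3);c[400:598,:270]=d
d=crop(s,230,200,95,90,2);c[400:580,300:490]=d
cv2.imwrite("pics/crop1.png",c)
```

```text
(no output)
```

View pics/crop1.png

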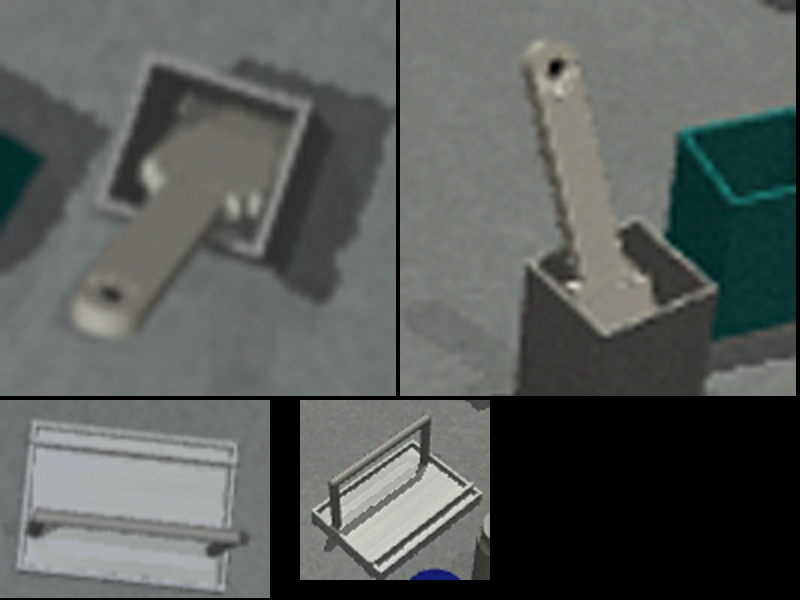

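The crop confirms it: a narrow pierced handle stands in the grey cup, hole at about top (198.7,218.8) and scene (316.2,131.2), and no other paddle stands in a cup. Next I turn the corners into positions.

Run:
```python
from h import *
T=cam("top");S=cam("scene")
ct=lambda x,y:(180+x/6-.5+.08,170+y/6-.5+.08)
cs=lambda x,y:(290+(x-400)/6-.42,120+y/6-.42)
def rect(Q,n):
    Q=np.array(Q);print(n,"centre",Q.mean(0).round(4),"sides",[np.linalg.norm(Q[i]-Q[i-1]).round(4) for i in range(4)])
    # order: (+x,+y),(+x,-y),(-x,-y),(-x,+y)
    y=(Q[0]+Q[3]-Q[1]-Q[2])[:2];x=(Q[0]+Q[1]-Q[2]-Q[3])[:2]
    print("  yaw from y,x",np.degrees(np.arctan2(-y[0],y[1])).round(2),np.degrees(np.arctan2(x[1],x[0])).round(2))
rect([onz(T,*ct(*p),.09) for p in((152,57),(310,103),(265,252),(98,205))],"cup top")
tt=lambda x,y:(285+x/3-.33,142+(y-400)/3-.33)
rect([onz(T,*tt(*p),.015) for p in((33,421),(238,441),(225,590),(18,571))],"tray")
for p in((33,518),(240,538)):print("bar end",onz(T,*tt(*p),.09))
for n,a,b in(("hole",(110,294),(557,68)),("tip",(97,332),(548,42))):
    P,e=tri(T,ct(*a),S,cs(*b));print(n,P.round(4),"gap",round(e,4))
# neck edges of handle/rim: cup rim front corner in scene
for p in((528,263),(605,333),(716,288),(637,222)):print("scene rim",onz(S,*cs(*p),.09).round(4))
ts=lambda x,y:(230+(x-300)/2-.25,200+(y-400)/2-.25)
for p in((335,484),(428,420)):print("scene bar",onz(S,*ts(*p),.096).round(4))
for p in((413,441),(482,491),(378,576),(314,517)):print("scene tray",onz(S,*ts(*p),.015).round(4))
```

```text
cup top centre [0.5344 0.2485 0.09  ] sides [np.float64(0.0624), np.float64(0.0652), np.float64(0.0617), np.float64(0.0684)]
  yaw from y,x -15.76 -17.36
tray centre [ 0.5933 -0.032   0.015 ] sides [np.float64(0.1313), np.float64(0.1785), np.float64(0.1304), np.float64(0.1784)]
  yaw from y,x -5.12 -5.64
bar end [0.5697502  0.05457332 0.09      ]
bar end [ 0.5546052  -0.11059458  0.09      ]
hole [0.4741 0.2701 0.1718] gap 0.0014
tip [0.4619 0.2748 0.1782] gap 0.006
scene rim [0.4956 0.2289 0.09  ]
scene rim [0.554  0.2118 0.09  ]
scene rim [0.5748 0.2736 0.09  ]
scene rim [0.5168 0.2898 0.09  ]
scene bar [ 0.5628 -0.1077  0.096 ]
scene bar [0.5794 0.0463 0.096 ]
scene tray [0.5417 0.0643 0.015 ]
scene tray [0.6666 0.055  0.015 ]
scene tray [ 0.6502 -0.1311  0.015 ]
scene tray [ 0.5307 -0.1181  0.015 ]
```

The cup centre is (0.535,0.250), yaw -16.4°, and the tray centre (0.595,-0.032), yaw -5.3°. The two views agree to within 3 mm and the sizes match. The paddle's tip and hole also fit the predicted lean. I swing the arm over on an arc.

Request:
arm_command(
  increments="0 -1 0 -0.38 1;0 -1 0 -0.38 1;0 -1 0 -0.38 1;0 -1 0 -0.38 1;0 -1 0 -0.38 1;0 -1 0 -0.38 1;0 -1 0 -0.38 1;0 -1 0 -0.38 1;0 -1 0 -0.38 1;0 -1 0 -0.38 1;0 -1 0 -0.38 1;0 -1 0 -0.38 1;0 -1 0 -0.38 1;0 -1 0 -0.38 1;0 -1 0 -0.38 1;0 -1 0 -0.38 1;0 -1 0 -0.38 1;0 -1 0 -0.38 1;0 -1 0 -0.38 1;0 -1 0 -0.38 1",
  squeeze=60,
)

```text
t: 1.77
ee_pos: [0.5496, -0.3173, 0.2496]
tool_rot: [0.966, -0.258, -0.001, -0.0]
force: [0.0, 0.6, -0.1]
gripper_width: 0.0851
```

Request:
arm_command(
  increments="0 -1 0 -0.38 1;0 -1 0 -0.38 1;0 -1 0 -0.38 1;0 -1 0 -0.38 1;0 -1 0 -0.38 1;0 -1 0 -0.38 1;0 -1 0 -0.38 1;0 -1 0 -0.38 1;0 -1 0 -0.38 1;0 -1 0 -0.38 1;0 -1 0 -0.38 1;0 -1 0 -0.38 1;0 -1 0 -0.38 1;0 -1 0 -0.38 1;0 -1 0 -0.38 1;0 -1 0 -0.38 1;0 -1 0 -0.38 1;0 -1 0 -0.38 1;0 -1 0 -0.38 1;0 0 0 0 1",
)

```text
t: 3.43
ee_pos: [0.6239, 0.1429, 0.2496]
tool_rot: [0.993, 0.119, -0.001, -0.001]
force: [0.4, -0.1, 1.6]
gripper_width: 0.0853
```

```bash
cat > go.py <<'E'
import sys
from h import *
# target x y z yaw(deg of tool x) -> increments total in tool axes after turning
def go(x,y,z,yaw):
    o=get_obs();M=R.from_quat(o["tool_rot"]).as_matrix();now=np.degrees(np.arctan2(M[1,0],M[0,0]))
    a=np.radians(yaw);Mt=np.array([[np.cos(a),np.sin(a),0],[np.sin(a),-np.cos(a),0],[0,0,-1]])
    d=np.array([x,y,z])-o["ee_pos"]
    print("t",round(o["t"],2),"pos",o["ee_pos"].round(4),"yaw",now.round(2),"f",o["force"].round(1),"w",round(o["gripper_width"],4),"tilt z",M[:,2].round(3))
    print("turn units",round(-((yaw-now+180)%360-180)/6,2),"shift now-axes",(M.T@d/.025).round(2),"turned axes",(Mt.T@d/.025).round(2))
if __name__=="__main__":go(*map(float,sys.argv[1:]))
E
python3 go.py .480 .268 .25 73.6
```

```text
t 3.43 pos [0.6239 0.1429 0.2496] yaw 13.66 f [ 0.4 -0.1  1.6] w 0.0853 tilt z [-0.002  0.002 -1.   ]
turn units -9.99 shift now-axes [-4.41 -6.22  0.01] turned axes [ 3.17 -6.93 -0.02]
```

Request:
arm_command(
  increments="0 0 0 -1 1;0 0 0 -1 1;0 0 0 -1 1;0 0 0 -1 1;0 0 0 -1 1;0 0 0 -1 1;0 0 0 -1 1;0 0 0 -1 1;0 0 0 -1 1;0 0 0 -1 1;0.45 -1 0 0 1;0.45 -1 0 0 1;0.45 -1 0 0 1;0.45 -1 0 0 1;0.45 -1 0 0 1;0.45 -1 0 0 1;0.47 -0.93 0 0 1;0 0 0 0 1;0 0 0 0 1",
)

```text
t: 5.02
ee_pos: [0.4813, 0.2648, 0.25]
tool_rot: [0.802, 0.598, -0.0, 0.0]
force: [0.1, 0.3, 0.3]
gripper_width: 0.085
```

```bash
python3 go.py .480 .268 .1495 73.6
python3 - <<'E'
from h import *
C=cam("wrist");i=eyes.get_image("wrist");
yx=np.array([.282,.959,0]);xx=np.array([.959,-.282,0]);c0=np.array([.535,.25,0])
def pad(s,y=0,th=0):return c0+xx*(.0247-.5*s+.866*th)+yx*y+np.array([0,0,.0065+.866*s+.5*th])
i=i.copy()
for p in proj(C,[pad(s,y,.005) for s in(.13,.16,.19) for y in(-.013,.013)]):cv2.circle(i,tuple(int(v) for v in p.round()),2,(255,0,0),-1)
save("w1.png",i)
E
```

```text
t 5.02 pos [0.4813 0.2648 0.25  ] yaw 73.43 f [0.1 0.3 0.3] w 0.085 tilt z [-0.    -0.001 -1.   ]
turn units -0.03 shift now-axes [ 0.11 -0.09  4.02] turned axes [ 0.11 -0.09  4.02]
```

View pics/w1.png

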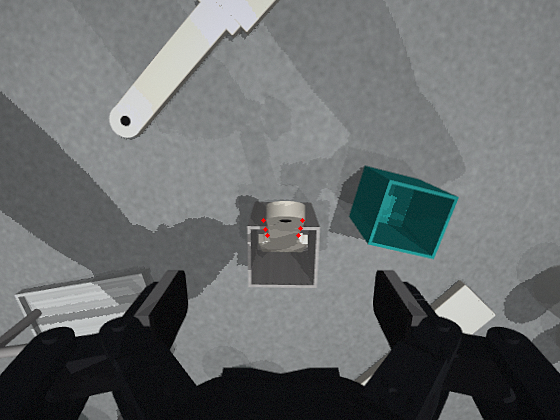

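The wrist view shows the handle at about (285,220), centred between the fingertips (midpoint 280) and matching the predicted dots within 1 mm. The cup edges are parallel to the picture, so the yaw is right. I descend and grip.

Request:
arm_command(
  increments="0.1 -0.08 0.4 0 1;0 0 0.6 0 1;0 0 0.6 0 1;0 0 0.6 0 1;0 0 0.6 0 1;0 0 0.6 0 1;0 0 0.6 0 1;0 0 0 0 0.6;0 0 0 0 0.45;0 0 0 0 0.35;0 0 0 0 0.2;0 0 0 0 0.1;0 0 0 0 0.1;0 0 0 0 0.1;0 0 0 0 0.1;0 0 0 0 0.1",
  squeeze=60,
)

```text
t: 6.4
ee_pos: [0.4817, 0.2677, 0.1513]
tool_rot: [0.802, 0.597, 0.001, 0.001]
force: [-0.7, -1.0, 4.8]
gripper_width: 0.0252
```

```bash
python3 go.py .480 .268 .1495 73.6
```

```text
t 6.4 pos [0.4817 0.2677 0.1513] yaw 73.34 f [-0.7 -1.   4.8] w 0.0252 tilt z [ 0.002  0.    -1.   ]
turn units -0.04 shift now-axes [-0.01 -0.07  0.07] turned axes [-0.01 -0.07  0.07]
```

Request:
arm_command(
  increments="0 -0.06 -0.25 0 0.1;0 -0.12 -0.5 0 0.1;0 -0.12 -0.5 0 0.1;0 -0.12 -0.5 0 0.1;0 -0.12 -0.5 0 0.1;0 -0.12 -0.5 0 0.1;0 -0.12 -0.5 0 0.1;0 -0.12 -0.5 0 0.1;0 -0.12 -0.5 0 0.1;0 -0.12 -0.5 0 0.1;0 -0.12 -0.5 0 0.1;0 0 -0.25 0 0.1;0 0 0 0 0.1;0 0 0 0 0.1",
)

```text
t: 7.57
ee_pos: [0.4506, 0.2767, 0.2876]
tool_rot: [0.802, 0.597, 0.0, -0.0]
force: [0.1, -0.2, -1.1]
gripper_width: 0.025
```

```bash
python3 - <<'E'
from h import *
a=eyes.get_image("scene");b=eyes.get_image("wrist")
c=np.zeros((420,800,3),np.uint8)
c[:,:400]=cv2.resize(a[20:230,230:430],None,fx=2,fy=2);c[:300,400:]=cv2.resize(b,(400,300))
save("lift.png",c)
E
python3 go.py .565 -.03 .25 84.7
```

```text
t 7.67 pos [0.4502 0.2763 0.2867] yaw 73.34 f [ 0.9 -0.8 -0.8] w 0.025 tilt z [-0.002 -0.001 -1.   ]
turn units -1.89 shift now-axes [-10.42   7.91   1.47] turned axes [-11.78   5.7    1.47]
```

View pics/lift.png

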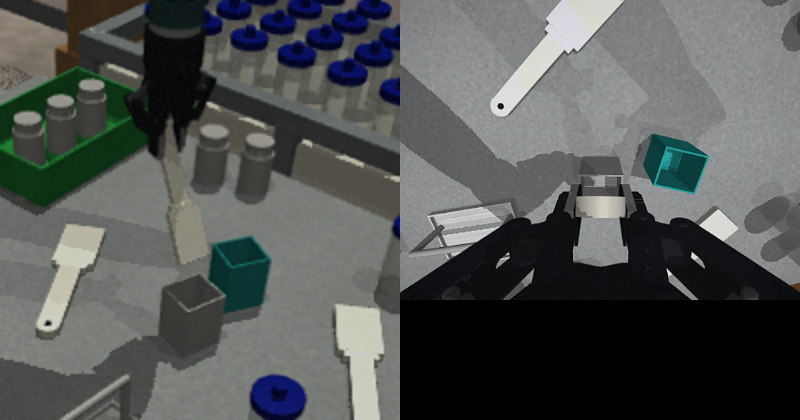

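The scene view shows the paddle clear of the cup, with its foot at about (327,150). I intersect that ray with the jaws' mid-plane to find the held lean.

```bash
cat > foot.py <<'E'
from h import *
def foot(u,v,lat=0):
    o=get_obs();M=R.from_quat(o["tool_rot"]).as_matrix();n=M[:,0];e=o["ee_pos"]
    c,d=ray(cam("scene"),u,v);P=c+d*(n@(e-c)+lat)/(n@d)
    r=M.T@(P-e);print("foot",P.round(4),"tool rel",r.round(4),"len",np.linalg.norm(r[1:]).round(4),"lean",np.degrees(np.arctan2(r[1],r[2])).round(2))
E
python3 -c "
from foot import *
for p in((327,150),(326,150),(327,151)):foot(*p)
foot(319,152,-.025);foot(335.5,148,.025);foot(319,152,.025);foot(335.5,148,-.025)
"
```

```text
foot [0.5304 0.2522 0.1429] tool rel [-0.      0.084   0.1436] len 0.1664 lean 30.3
foot [0.5264 0.2534 0.1402] tool rel [-0.      0.0798  0.1464] len 0.1667 lean 28.58
foot [0.5308 0.252  0.1397] tool rel [-0.      0.0844  0.1468] len 0.1694 lean 29.9
foot [0.5193 0.2294 0.1435] tool rel [-0.025   0.0799  0.1432] len 0.1639 lean 29.16
foot [0.5439 0.2742 0.1441] tool rel [0.025  0.0905 0.1424] len 0.1688 lean 32.45
foot [0.477  0.2942 0.0841] tool rel [0.025  0.0208 0.2026] len 0.2037 lean 5.87
foot [0.581  0.211  0.1989] tool rel [-0.025   0.1441  0.0877] len 0.1687 lean 58.69
```

The held lean is about 30° and the length from grip to foot 166 mm, as predicted. I carry it above the tray.

```bash
python3 go.py .547 -.0276 .287 84.7
```

```text
t 7.67 pos [0.4502 0.2763 0.2867] yaw 73.34 f [ 0.9 -0.8 -0.8] w 0.025 tilt z [-0.002 -0.001 -1.   ]
turn units -1.89 shift now-axes [-1.054e+01  7.190e+00 -1.000e-02] turned axes [-1.175e+01  4.980e+00 -1.000e-02]
```

Request:
arm_command(
  increments="0 0 0 -0.63 0.1;0 0 0 -0.63 0.1;0 0 0 -0.63 0.1;-0.25 0.1 0 0 0.1;-0.5 0.21 0 0 0.1;-0.8 0.34 0 0 0.1;-0.8 0.34 0 0 0.1;-0.8 0.34 0 0 0.1;-0.8 0.34 0 0 0.1;-0.8 0.34 0 0 0.1;-0.8 0.34 0 0 0.1;-0.8 0.34 0 0 0.1;-0.8 0.34 0 0 0.1;-0.8 0.34 0 0 0.1;-0.8 0.34 0 0 0.1;-0.8 0.34 0 0 0.1;-0.8 0.34 0 0 0.1;-0.8 0.34 0 0 0.1;-0.6 0.25 0 0 0.1;0 0 0 0 0.1",
)

```text
t: 9.33
ee_pos: [0.548, -0.0305, 0.2869]
tool_rot: [0.741, 0.672, -0.001, 0.0]
force: [0.6, 0.1, -0.1]
gripper_width: 0.0253
```

```bash
python3 go.py .547 -.0276 .21 84.7
python3 - <<'E'
from h import *
a=eyes.get_image("scene");b=eyes.get_image("wrist")
c=np.zeros((560,800,3),np.uint8)
c[:,:400]=cv2.resize(a[140:300,200:314],(400,560),interpolation=cv2.INTER_CUBIC)
c[:300,400:]=cv2.resize(b[180:420],(400,300))[:300]
save("over.png",c);
E
```

```text
t 9.33 pos [ 0.548  -0.0305  0.2869] yaw 84.39 f [ 0.6  0.1 -0.1] w 0.0253 tilt z [-0.001 -0.001 -1.   ]
turn units -0.05 shift now-axes [ 0.12 -0.05  3.08] turned axes [ 0.11 -0.05  3.08]
```

View pics/over.png

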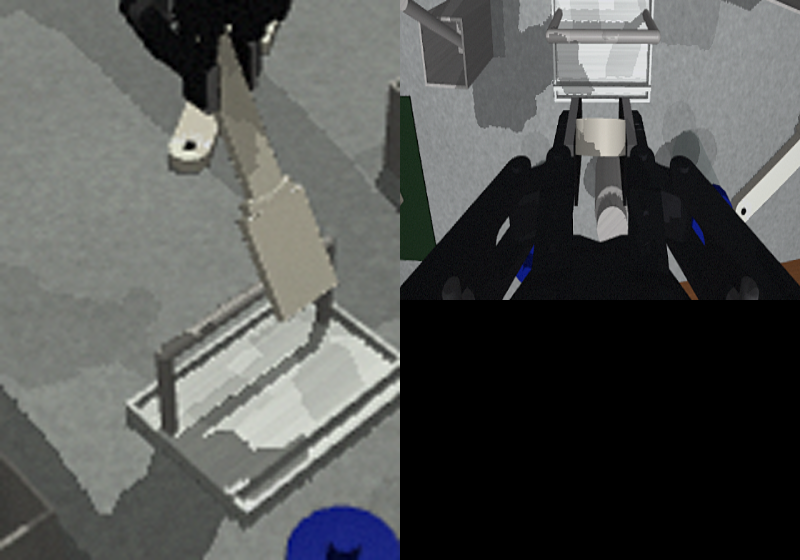

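Wrist crop: the rail bar runs from (547,36) to (658,37), and the tray's far edge is just ahead of the fingers. I check the bar's position from this nearer view.

Run:
```python
from h import *
C=cam("wrist");i=cv2.cvtColor(eyes.get_image("wrist"),cv2.COLOR_RGB2GRAY)
w=lambda x,y:((x-400)/.714,180+y/1.25)
print([onz(C,*w(*p),.09).round(4) for p in((547,36),(658,37))])
print("tray far edge",onz(C,*w(602,101),.015).round(4),"near",onz(C,*w(554,101),.015).round(4),onz(C,*w(650,101),.015).round(4))
for c in(240,283,330):print(c,i[195:270,c].tolist())
```

```text
[array([ 0.5553, -0.1068,  0.09  ]), array([0.5718, 0.0545, 0.09  ])]
tray far edge [ 0.6568 -0.035   0.015 ] near [ 0.6481 -0.1254  0.015 ] [0.6657 0.0555 0.015 ]
240 [192, 231, 155, 144, 150, 147, 150, 158, 114, 108, 131, 145, 156, 162, 180, 175, 161, 158, 91, 70, 144, 151, 148, 145, 154, 153, 141, 148, 152, 145, 142, 142, 145, 141, 145, 140, 141, 145, 149, 148, 146, 143, 141, 147, 147, 151, 148, 135, 127, 131, 112, 84, 82, 78, 114, 152, 148, 148, 145, 136, 219, 115, 94, 62, 55, 57, 60, 63, 68, 66, 66, 68, 67, 71, 71]
283 [200, 207, 155, 146, 157, 151, 151, 153, 133, 95, 114, 129, 136, 146, 160, 158, 164, 156, 142, 110, 169, 228, 224, 219, 221, 223, 215, 220, 222, 219, 216, 216, 213, 218, 218, 214, 214, 214, 221, 221, 221, 216, 216, 219, 222, 222, 222, 217, 198, 204, 186, 97, 86, 86, 113, 227, 223, 218, 216, 226, 210, 154, 86, 79, 177, 225, 229, 149, 147, 148, 148, 147, 147, 146, 141]
330 [120, 124, 128, 127, 128, 127, 126, 125, 123, 90, 109, 130, 144, 152, 171, 195, 167, 149, 138, 119, 139, 210, 207, 200, 199, 207, 206, 201, 199, 196, 197, 198, 211, 198, 200, 221, 225, 223, 223, 220, 223, 222, 222, 224, 224, 223, 220, 224, 203, 207, 221, 95, 92, 82, 60, 237, 225, 222, 217, 226, 209, 221, 85, 76, 111, 235, 230, 186, 142, 147, 145, 147, 164, 40, 9]
```

Request:
arm_command(
  increments="0.08 -0.1 0.2 -0.05 0.1;0 0 0.4 0 0.1;0 0 0.4 0 0.1;0 0 0.4 0 0.1;0 0 0.4 0 0.1;0 0 0.4 0 0.1;0 0 0.4 0 0.1;0 0 0.4 0 0.1;0 0 0.4 0 0.1;0 0 0.4 0 0.1;0 0 0.4 0 0.1;0 0 0.4 0 0.1;0 0 0.2 0 0.1;0 0 0.1 0 0.1;0 0 0 0 0.1;0 0 0 0 0.1",
)

```text
t: 10.82
ee_pos: [0.5455, -0.0253, 0.1656]
tool_rot: [0.737, 0.676, 0.0, 0.0]
force: [0.9, 0.9, 0.6]
gripper_width: 0.0248
```

```bash
python3 go.py .5455 -.0285 .153 84.7
python3 - <<'E'
from h import *
a=eyes.get_image("scene")
save("low.png",cv2.resize(a[170:300,215:345],(600,600),interpolation=cv2.INTER_CUBIC))
E
```

```text
t 10.82 pos [ 0.5455 -0.0253  0.1656] yaw 84.99 f [0.9 0.9 0.6] w 0.0248 tilt z [ 0. -0. -1.]
turn units 0.05 shift now-axes [-0.13  0.01  0.5 ] turned axes [-0.13  0.01  0.5 ]
```

View pics/low.png

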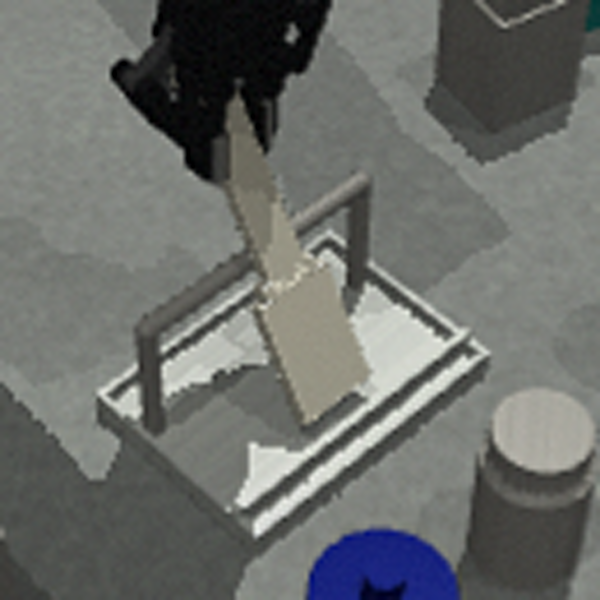

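The foot, at about (340,400) in the crop, hangs inside the stop, and the blade passes in front of the bar without touching it. I lower slowly to contact.

Request:
arm_command(
  increments="0 0 0.1 0 0.1;0 0 0.1 0 0.1;0 0 0.1 0 0.1;0 0 0.05 0 0.1;0 0 0.05 0 0.1;0 0 0 0 0.1;0 0 0 0 0.1",
)

```text
t: 11.45
ee_pos: [0.5451, -0.0252, 0.1552]
tool_rot: [0.737, 0.675, -0.0, -0.0]
force: [0.5, -0.5, 0.1]
gripper_width: 0.025
```

Request:
arm_command(
  increments="0 0 0.05 0 0.1;0 0 0.04 0 0.1;0 0 0 0 0.1;0 0 0 0 0.1",
)

```text
t: 11.78
ee_pos: [0.5453, -0.0252, 0.1536]
tool_rot: [0.737, 0.676, 0.0, 0.0]
force: [-0.6, 0.6, 2.9]
gripper_width: 0.025
```

Request:
arm_command(
  increments="0 0 0.03 0 0.1;0 0 0 0 0.1;0 0 0 0 0.1",
)

```text
t: 12.03
ee_pos: [0.5453, -0.0252, 0.1534]
tool_rot: [0.737, 0.676, 0.0, 0.0]
force: [-3.5, 0.2, 6.9]
gripper_width: 0.0249
```

Request:
arm_command(
  increments="0 -0.04 0 0 0.1;0 -0.04 0 0 0.1;0 -0.04 0 0 0.1;0 0 0 0 0.1;0 0 0 0 0.1",
)

```text
t: 12.45
ee_pos: [0.5434, -0.0251, 0.1528]
tool_rot: [0.737, 0.676, 0.001, 0.001]
force: [2.3, 0.3, 3.1]
gripper_width: 0.0248
```

The floor is felt (about 7 N up). I slide toward the rail.

Request:
arm_command(
  increments="0 -0.04 0 0 0.1;0 -0.04 0 0 0.1;0 0 0 0 0.1;0 0 0 0 0.1",
)

```text
t: 12.78
ee_pos: [0.543, -0.0251, 0.153]
tool_rot: [0.737, 0.675, 0.002, 0.002]
force: [6.5, -0.2, -0.6]
gripper_width: 0.025
```

Request:
arm_command(
  increments="0 -0.04 0 0 0.1;0 0 0 0 0.1;0 0 0 0 0.1",
)

```text
t: 13.03
ee_pos: [0.5426, -0.0251, 0.1532]
tool_rot: [0.737, 0.675, 0.002, 0.003]
force: [7.2, -0.4, -1.6]
gripper_width: 0.0252
```

Rail contact is felt (+7 N in x). I press lightly down to be sure the foot is seated, then look.

Request:
arm_command(
  increments="0 0.04 0.04 0 0.1;0 0 0.04 0 0.1;0 0 0 0 0.1;0 0 0 0 0.1",
)

```text
t: 13.37
ee_pos: [0.5431, -0.0252, 0.1527]
tool_rot: [0.737, 0.675, 0.002, 0.002]
force: [3.2, -0.1, 9.2]
gripper_width: 0.0253
```

```bash
python3 go.py .5455 -.0285 .153 84.7
python3 - <<'E'
from h import *
a=eyes.get_image("scene")
save("down.png",cv2.resize(a[170:300,215:345],(600,600),interpolation=cv2.INTER_CUBIC))
E
```

```text
t 13.37 pos [ 0.5431 -0.0252  0.1527] yaw 84.99 f [ 3.2 -0.1  9.2] w 0.0253 tilt z [ 0.006 -0.001 -1.   ]
turn units 0.05 shift now-axes [-0.13  0.11 -0.01] turned axes [-0.12  0.11 -0.01]
```

View pics/down.png

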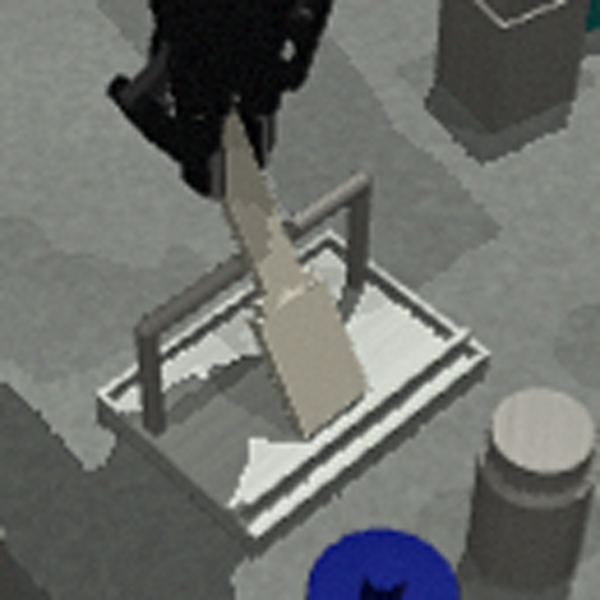

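The blade end is on the floor inside the stop, from (312,437) to (365,395), its shadow meeting it, with the flat side against the bar. I ease the load and open gently.

Request:
arm_command(
  increments="0 0 -0.04 0 0.1;0 0 0 0 0.1;0 0 0 0 0.33;0 0 0 0 0.36;0 0 0 0 0.4;0 0 0 0 0.5;0 0 0 0 0.6;0 0 0 0 0.8;0 0 0 0 1;0 0 0 0 1;0 0 0 0 1;0 0 0 0 1",
)

```text
t: 14.42
ee_pos: [0.5402, -0.0248, 0.1514]
tool_rot: [0.737, 0.676, 0.0, 0.0]
force: [0.1, -0.9, -0.1]
gripper_width: 0.0853
```

Request:
arm_command(
  increments="0 0 -0.2 0 1;0 0 -0.4 0 1;0 0 -0.6 0 1;0 0 -0.6 0 1;0 0 -0.6 0 1;0 0 -0.8 0 1;0 0 -0.8 0 1;0 0 -0.6 0 1;0 0 0 0 1;0 0 0 0 1;0 0 0 0 1;0 0 0 0 1;0 0 0 0 1;0 0 0 0 1",
)

```text
t: 15.58
ee_pos: [0.5395, -0.0247, 0.2651]
tool_rot: [0.737, 0.675, -0.001, -0.001]
force: [0.7, -0.3, -0.4]
gripper_width: 0.0854
```

```bash
python3 go.py .5455 -.0285 .153 84.7
python3 - <<'E'
from h import *
a=eyes.get_image("scene");b=eyes.get_image("wrist")
c=np.zeros((420,800,3),np.uint8);c[:,:420]=cv2.resize(a[170:310,180:320],(420,420),interpolation=cv2.INTER_CUBIC)
c[:285,420:]=cv2.resize(b,(380,285));save("fin.png",c)
E
```

```text
t 15.58 pos [ 0.5395 -0.0247  0.2651] yaw 84.98 f [ 0.7 -0.3 -0.4] w 0.0854 tilt z [-0.002  0.    -1.   ]
turn units 0.05 shift now-axes [-0.13  0.26  4.49] turned axes [-0.13  0.25  4.49]
```

View pics/fin.png

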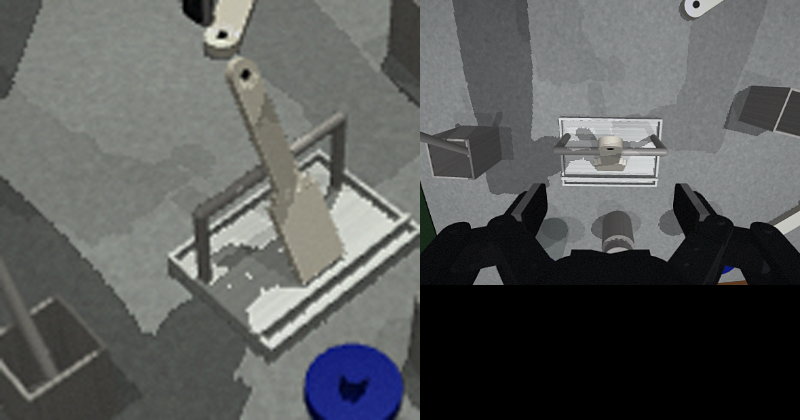

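The paddle stands free: handle tip at (243,72), resting on the rail, blade end from (303,285) to (343,262) inside the stop. The gripper is clear, the rod and its cup look untouched, so I hand it in.

```bash
python3 -c "
from bench import job_done,get_obs
print(job_done(),get_obs()['t'])"
```

```text
the job is handed in; nothing more can be done
the job is handed in; nothing more can be done
```

The paddle is on the drip tray, handle up. The blade's end is on the floor between the rail and the foot stop, and the flat side leans on the rail.

I gripped the handle across its width and lifted it out of the grey cup at its 30° lean. I lowered it until I felt the floor (about 7 N), slid it to the rail (about 7 N sideways), pressed it down lightly (9 N), then let go and drew straight up.

**Last checks:** about 1.2 s after the gripper was fully open, both camera views showed the paddle standing free. The gripper was fully open, about 110 mm higher than at release, with force readings near zero. The clock was at about 15.6 s.

**Bystanders:** the rod and one jar looked untouched in the last picture. I did not measure the other jar or the canister again, but the arm passed well above them and felt no contact.

**Disagreements:** the views placed the cup and tray 2–4 mm apart. While sliding, the upward force fell to about -1.6 N, so I pressed the foot down again before letting go. No check failed.

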